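# Push a battery module home in the loading lane

## Robot

A 7-joint arm with a two-finger parallel gripper is mounted at the origin on the work surface. World frame = base frame: x ahead of the robot, y to its left, z up, the work surface at z = 0. Lengths are in m, angles in rad, forces in N, time in s.
With the tool pointing down it reaches from about 0.425 to 0.875 m from the base axis. Payload 8.4 kg.
Tool frame: the origin (TCP) lies between the finger pads; the fingertips stand 14 mm ahead of it and the grasp point (between the pads) lies 5 mm behind it; z points along the fingers, y is the direction in which the jaws open and shut (so a half turn about z gives the same grasp; the last joint's range is limited). The gripper opens to 85 mm and grips with 20 to 120 N. Pads are 22 mm wide; open, the fingers measure 114 mm over their backs; the gripper's body (76 mm by 85 mm) begins 54 mm behind the grasp point. The pads swing forward as they close: fully open they stand 13 mm farther back than shut.
Start: joints at [1.25, 0.333, 0.04, 1.465, -0.013, 1.343, -0.059], TCP at [0.143, -0.634, 0.245] pointing down, gripper open.
Joint ranges: [-2.58, 2.58], [-0.38, 2.09], [-1.3, 1.39], [0.25, 2.4], [-1.5, 4.64], [0.08, 2.09], [-2.65, 2.65]. Speed limits (rad/s): [2.22, 2.22, 2.79, 2.79, 3.14, 3.14, 3.14].

## Interface

Orientations are given as a 3x3 rotation matrix whose columns are the frame's x, y, z axes.
In Python, from rig import manip gives the robot as it stands.
- The arm moves only by the shell command python3 -m crank 'ROWS' [FORCE]. ROWS is JSON, a list of rows, each an object with "translation": the shift along the tool's x, y, z in mm, a list of three; "turn": the turn about the tool's z in rad; "jaw": the opening, from -1 (shut) to 1 (fully open), so that 0 is half open. In form: [{"translation": [dx, dy, dz], "turn": turn, "jaw": jaw}, ...]. A call has 1 to 8 rows; each row is the pose to reach, as a shift and turn from the pose measured when the call began, along the tool's axes at that moment; what a row does not reach only later rows make up. A row lasts 1/10 s, in which the tool goes at most 50 mm and 8.59 degrees, less where a joint would pass 70% of its speed; a pose out of reach is approached as far as the arm can. A call with a gripper value outside its range is refused whole. The fingers move at their own pace and stop on an object; FORCE is the grip in N (left out, the last holds). Time passes only in rows, so rows that repeat a pose let the fingers close. It gives the time, the measured TCP pose, the force and the opening at its end, in the units of the state.
- manip.read_state(): the state, without advancing time (a new reading comes with each control period).
- manip.capture(name): name is "side" or "top" or "wrist"; returns (picture, depth): 480x640x3 uint8, red, green, blue; 480x640 float32, m along the optical axis (not along the pixel's ray), 0 where there is no reading.
- manip.camera_params(name): a dict with "vfov" (degrees; the focal length in pixels is half the picture's height over the tangent of half this angle, whatever the lens; pixels are square), "cx", "cy" (the principal point, pixels), "cam_to_world" (4x4, takes a point from camera to world coordinates). Camera axes: x right, y down, z forward; pixel columns grow to the right and rows downward; lengths in m; the calibration is good to about 2 mm. A picture is of the moment at which its call begins: read the wrist's pose just before it. camera_params takes no time and is no camera call; for the wrist camera it gives the pose at the moment of the call.
- manip.close_job(): hands the job in, once; it reports no verdict.
Trained networks look in the newest picture that a camera, given by its name, has taken for a name from the list of things; names that differ only in an ending like _2 or _b are one class to them, and where a whole thing is asked for, a point or a joint stands for the part that bears it (a point fixed in the world has none). Each returns a list of dicts, best first, with "p" (0 to 1); they miss things now and then, are a little off and sometimes report something else, mostly with a low value. They report only what shows in the picture. A call takes as long as a camera call. They do not tell look-alikes from the thing itself.
- manip.trace(camera, query): "mask" (480x640 bool, what is visible of it) and "at" ([row, column] in pixels, amid what is visible of it).
The state is a dict: "time_s": time; "qpos": joint angles; "qvel": joint speeds; "joint_efforts": joint torques, N m; "position": TCP position; "tcp_rot": TCP orientation; "force": force on the tool from outside, world axes, zero at the start; "torque": the same for the moment, N m; "finger_gap": finger opening in m.
Only numpy, scipy, OpenCV 4.12 (cv2) and the standard library are available. Lean on these libraries where they do the work, as an engineer would, in place of code of your own. Each camera call takes 0.05 s, during which the arm holds its last target.

## Task

The battery module stands somewhat crooked or off-centre on the white slide plate, in front of the open mouth of the lane. Using the fingers only to push, line it up, then push it gently down the lane between the two guide rails until it is fully home against the dark end stop, and leave it there. Nothing may touch either rail, neither the module nor the gripper; do not grip, tip or lift the module, and leave the single cell, the jar and the screwdriver alone.

Things in the scene. Friction and masses are not known exactly. Their poses are not given: they have to be found in the camera images.
- lane: Fixed white slide plate, 390 x 180 x 10 mm, on the table, running from the robot's left to its right, turned up to 0.3 rad. Origin at table height on the lane's centre line; x points down the lane (the way to push), z up, plate top at z = 10. Plate spans x -220 to 170 mm, y -90 to 90; open apron x -220 to -60; rails x -60 to 150. Dark end stop: face at x = 150, 60 wide, 40 high above the plate.
- rail_far: Fixed aluminium guide rail on the side away from the robot: 210 mm long, 10 wide, standing 18 above the plate. Origin at the centre of its underside, at lane (45, 45, 10) mm; x along the lane. The inner faces of the two rails are at lane y = 40 and -40 mm, 80 mm apart.
- rail_near: The same rail on the robot's side; origin at lane (45, -45, 10) mm.
- module: Battery module: a loose block 90 mm long (x), 60 wide (y), 60 high, flat faces, black frame, grey lying cells, green strip on top; 0.35 to 0.7 kg. Slides on the plate, stays where left. Origin at the centre of its underside, z up. Starts on the apron, x within 0.25 rad of lane x, up to 30 mm off the centre line. Fully home: origin at lane x = 105, y near 0, 10 mm from each rail.
- cell: Bystander: a single round steel cell standing upright on the table beyond the lane, 21 mm in diameter, 65 mm high; origin at the centre of its underside.
- jar: Bystander: a small white jar with a blue cap, 54 mm in diameter, 55 mm high, on the table beyond the lane; origin at the centre of its underside.
- driver: Bystander: a screwdriver 170 mm long lying on the table past the end stop, crosswise to the lane; origin near the middle of its length, at table height.
Things that resemble listed ones, but are neither listed nor needed, are in the scene too. Of the things like the module, leave any that is pink, purple or red; of the rest the smaller one is meant.

How it is judged:
On the way:
1. the module, flat on the plate, has gone well into the lane between the rails (x of module in the frame of lane above 0 m and z of module in the frame of lane below 0.014 m and angle between the x axis of module and the x axis of lane, either way round below 0.2 rad), for 0.2 s.
At the end, for the whole second after the job is handed in: The module stands flat and at rest on the plate between the rails, its leading face within 5 mm of the end stop, its centre within 10 mm of the centre line and its length within 0.15 rad of the lane (x of module in the frame of lane above 0.1 m and y of module in the frame of lane between -0.01 and 0.01 m and z of module in the frame of lane below 0.013 m and angle between the x axis of module and the x axis of lane, either way round below 0.15 rad and angle between module's own z axis and vertical below 0.05 rad and linear speed of module below 0.01 m/s); the robot touches nothing.
It fails at once if something touched a guide rail (contact force between any of rail_far, rail_near and anything else above 0.3 N).
It fails at once if the module was lifted off the plate or carried (z of module in the frame of lane above 0.02 m).
It fails at once if the module was tipped (angle between module's own z axis and vertical above 0.2 rad).
It fails at once if the module was gripped or shoved hard (more than 30 N from the fingers) (contact force between module and the fingers above 30 N).
It fails at once if a bystander was disturbed (moved more than 15 mm) (distance of any of cell, jar, driver from where it was at the start of the episode above 0.015 m).
It also fails if it takes over 72 s, if anything falls off the work surface, if the arm or the gripper's body presses on something with over 40 N, if the wrist force passes 120 N, or if a joint passes its speed limit or range.

## Working session

There is one attempt and no reset: what is moved stays moved. The work goes in short steps, Python scripts to look and compute and a shell command to move; the robot and the scene stay as the last step left them, time stands still between calls to the robot, and variables do not carry over. Pictures are saved under pics/ and viewed, and the job is handed in when it is done.

```bash
ls; mkdir -p pics; python3 - <<'E'
from rig import manip
import cv2
s=manip.read_state()
for k in ["time_s","position","tcp_rot","force","finger_gap"]: print(k,s[k])
for n in ["top","side"]:
    p,d=manip.capture(n); cv2.imwrite(f"pics/{n}0.png",p[:,:,::-1]); print(n,manip.camera_params(n))
E
```

```text
pics
time_s 0.0
position [ 0.1428914  -0.63363405  0.24440177]
tcp_rot [[ 9.75501306e-01  2.19993195e-01 -4.42646954e-04]
 [ 2.19993626e-01 -9.75499995e-01  1.60131473e-03]
 [-7.95237578e-05 -1.65946412e-03 -9.99998620e-01]]
force [-0.59224802  0.31090315  0.16068277]
finger_gap 0.08553380872704909
top {'vfov': 52.640142689528815, 'cx': 310.581552893394, 'cy': 234.96930400221248, 'cam_to_world': array([[-0.01165222, -0.98187434,  0.18917456,  0.36195426],
       [-0.99968309,  0.00721698, -0.02411717,  0.15043625],
       [ 0.02231476, -0.18939563, -0.98164726,  1.05176144],
       [ 0.        ,  0.        ,  0.        ,  1.        ]])}
side {'vfov': 44.96207745794867, 'cx': 321.74216328909, 'cy': 246.1787914526239, 'cam_to_world': array([[-0.98554917, -0.11687919,  0.12260541,  0.39888999],
       [-0.16887768,  0.73420523, -0.65758879,  0.86746912],
       [-0.01315908, -0.6687914 , -0.74333364,  0.86992646],
       [ 0.        ,  0.        ,  0.        ,  1.        ]])}
```

View pics/top0.png

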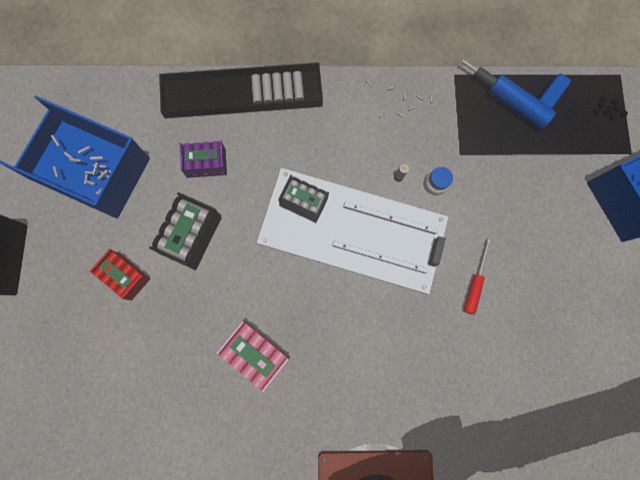

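View pics/side0.png

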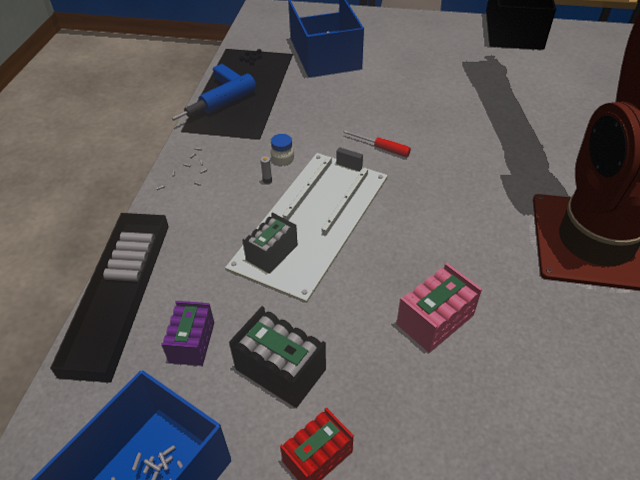

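Look-alikes in the top view: black small one on the plate (303,198), black large one (186,231), purple (203,158), red (120,274), pink (253,354). By the description it's the small black one on the plate. Next I measure it and check a crop.

```bash
cat > h.py <<'E'
from rig import manip
import numpy as np, cv2
def pts(d,P):
    h,w=d.shape; f=h/2/np.tan(np.radians(P['vfov'])/2)
    v,u=np.mgrid[:h,:w]
    c=np.stack([(u-P['cx'])/f*d,(v-P['cy'])/f*d,d],-1)
    T=P['cam_to_world']; return c@T[:3,:3].T+T[:3,3]
def proj(X,P):
    T=P['cam_to_world']; f=240/np.tan(np.radians(P['vfov'])/2)
    c=(np.atleast_2d(X)-T[:3,3])@T[:3,:3]
    return np.c_[f*c[:,0]/c[:,2]+P['cx'],f*c[:,1]/c[:,2]+P['cy']]
def rect(xy):
    (c,s,a)=cv2.minAreaRect(xy.astype(np.float32)*1000)
    if s[0]<s[1]: s=s[::-1]; a+=90
    a=(a+90)%180-90
    return np.array(c),s,np.radians(a)
E
python3 - <<'E'
from h import *
for n in ["top","side"]:
    p,d=manip.capture(n); P=manip.camera_params(n); W=pts(d,P)
    big=cv2.resize(p[150:310,230:470] if n=="top" else p[130:310,200:440],None,fx=3,fy=3,interpolation=cv2.INTER_CUBIC)
    cv2.imwrite(f"pics/crop_{n}.png",big[:,:,::-1])
    for q in ["lane","module","rail_far","rail_near","cell","jar","driver"]:
        for r in manip.trace(n,q):
            m=r["mask"]&(d>0); w=W[m]
            print(n,q,round(r["p"],2),r["at"],m.sum(),"z",np.percentile(w[:,2],[2,50,98]).round(3),"xy",np.median(w[:,:2],0).round(3), [np.round(x,3) for x in rect(w[:,:2])])
E
```

```text
top lane 0.92 [234.4, 365.9] 12993 z [0.005 0.011 0.041] xy [0.565 0.011] [array([577.179,  27.556]), array([401.961, 187.509]), np.float64(1.265)]
top module 0.95 [275.0, 121.4] 1685 z [0.005 0.056 0.063] xy [0.475 0.517] [array([482.001, 537.507]), array([117.182,  70.373]), np.float64(0.895)]
top module 0.86 [356.5, 252.4] 2677 z [0.026 0.075 0.082] xy [0.313 0.242] [array([308.312, 246.784]), array([120.239,  89.917]), np.float64(0.885)]
top module 0.81 [157.5, 201.5] 1528 z [0.006 0.056 0.063] xy [0.722 0.356] [array([740.65 , 363.168]), array([97.46 , 83.169]), np.float64(-1.508)]
top module 0.65 [196.9, 299.8] 1486 z [0.012 0.066 0.073] xy [0.631 0.141] [array([646.48 , 141.408]), array([100.995,  78.461]), np.float64(1.114)]
top module 0.48 [216.9, 390.2] 555 z [0.013 0.027 0.032] xy [ 0.596 -0.052] [array([597.072, -51.778]), array([211.368,  11.471]), np.float64(1.272)]
top rail_far 0.88 [214.7, 388.7] 604 z [0.01  0.027 0.032] xy [ 0.598 -0.044] [array([600.913, -49.072]), array([209.125,  17.219]), np.float64(1.272)]
top rail_near 0.55 [257.1, 376.2] 621 z [0.009 0.027 0.
[... 1511 characters left out ...]
[0.559 0.403] [array([570.767, 362.165]), array([162.533, 127.687]), np.float64(-0.425)]
side rail_near 0.65 [199.6, 345.8] 552 z [0.011 0.026 0.031] xy [ 0.514 -0.01 ] [array([515.249, -23.078]), array([210.301,  20.185]), np.float64(1.274)]
side cell 0.56 [169.9, 267.6] 263 z [-0.001  0.037  0.067] xy [ 0.695 -0.068] [array([ 705.354, -102.946]), array([85.33 , 23.388]), np.float64(-1.272)]
side jar 0.62 [152.3, 283.3] 569 z [0.007 0.043 0.058] xy [ 0.677 -0.141] [array([ 679.82 , -154.411]), array([54.153, 48.202]), np.float64(-1.108)]
side driver 0.6 [143.6, 391.5] 443 z [-0.002  0.019  0.027] xy [ 0.437 -0.219] [array([ 444.944, -241.709]), array([126.036,  54.973]), np.float64(-0.434)]
```

View pics/crop_top.png

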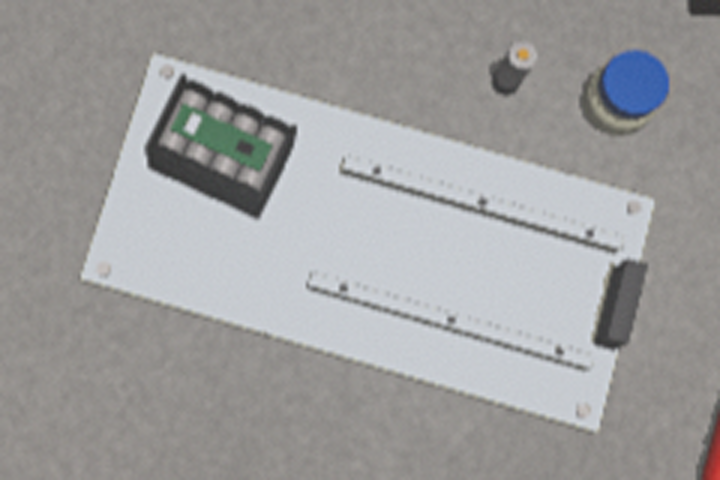

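View pics/crop_side.png

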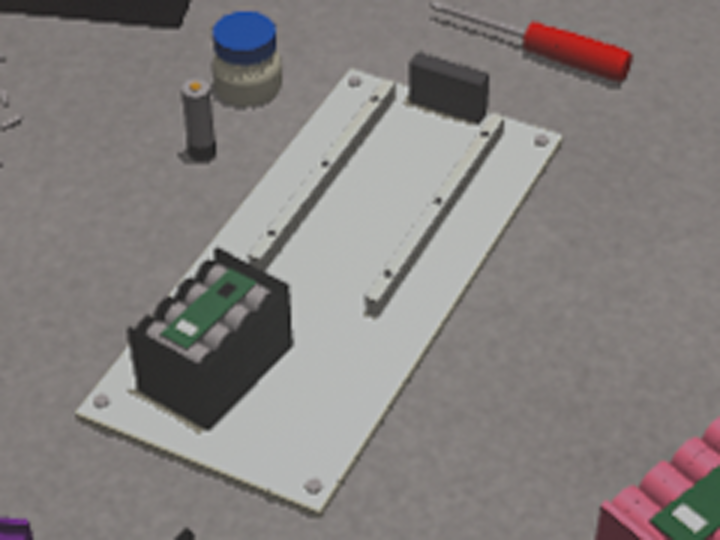

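The crop shows black frame, grey cells and a green strip, standing on the plate, so the choice is confirmed. Next I fit lane and module poses precisely in both views.

```bash
cat >> h.py <<'E'
from scipy.optimize import minimize
def polymask(corners,P,S=4):
    h=cv2.convexHull(proj(corners,P).astype(np.float32)).reshape(-1,2)
    m=np.zeros((480*S,640*S),np.uint8)
    cv2.fillPoly(m,[np.round((h+.5)*S).astype(np.int32)],1); return m.astype(bool)
def box(pose,L,Wd,z0,z1):
    x,y,a=pose; c,s=np.cos(a),np.sin(a)
    out=[]
    for i in(-1,1):
        for j in(-1,1):
            for z in(z0,z1): out.append([x+c*i*L/2-s*j*Wd/2,y+s*i*L/2+c*j*Wd/2,z])
    return np.array(out)
def fit(masks,Ps,p0,L,Wd,z0,z1,S=4):
    ms=[cv2.resize(m.astype(np.uint8),None,fx=S,fy=S,interpolation=cv2.INTER_NEAREST).astype(bool) for m in masks]
    def cost(q):
        pose=p0+np.array([q[0],q[1],q[2]*10])*1e-3
        t=0
        for m,P in zip(ms,Ps):
            b=polymask(box(pose,L,Wd,z0,z1),P,S); t+=1-(b&m).sum()/(b|m).sum()
        return t
    r=minimize(cost,[0,0,0],method="Nelder-Mead",options=dict(initial_simplex=[[0,0,0],[12,0,0],[0,12,0],[0,0,8]],xatol=.05,fatol=1e-5,maxiter=150))
    return p0+np.array([r.x[0],r.x[1],r.x[2]*10])*1e-3, r.fun/len(ms)
def hullmask(m):
    m=cv2.morphologyEx(m.astype(np.uint8),cv2.MORPH_OPEN,np.ones((3,3)))
    n,l,st,_=cv2.connectedComponentsWithStats(m); k=1+np.argmax(st[1:,4])
    c=np.vstack(cv2.findContours((l==k).astype(np.uint8),0,2)[0])
    o=np.zeros((480,640),np.uint8); cv2.fillPoly(o,[cv2.convexHull(c)],1); return o>0
def tolane(lane,X):
    c,s=np.cos(lane[2]),np.sin(lane[2]); d=np.asarray(X)[:2]-lane[:2]
    return np.array([c*d[0]+s*d[1],-s*d[0]+c*d[1]])
E
python3 - <<'E'
from h import *
M={};
for n in ["top","side"]:
    p,d=manip.capture(n); P=manip.camera_params(n); W=pts(d,P)
    lm=(p.min(2)>150)&(abs(W[...,2]-.01)<.012)&(abs(W[...,0]-.56)<.2)&(abs(W[...,1]-.025)<.25)
    lm=hullmask(lm)
    mm=[r for r in manip.trace(n,"module") if np.hypot(*(np.median(W[r["mask"]&(d>0)][:,:2],0)-[.635,.15]))<.04][0]["mask"]
    M[n]=(lm,mm,P)
    lp,lc=fit([lm],[P],np.array([.57,.027,1.27-np.pi]),.39,.18,.008,.010)
    mp,mc=fit([mm],[P],np.array([.64,.145,1.12-np.pi]),.09,.06,.01,.07)
    lane=lp.copy(); lane[:2]+=25e-3*np.array([np.cos(lp[2]),np.sin(lp[2])])
    print(n,"lane",lane.round(4),lc,"mod",mp.round(4),mc,"in lane",(tolane(lane,mp)*1000).round(1),(mp[2]-lane[2]).round(3))
    vis=p.copy()[:,:,::-1].copy()
    for b,c in((box(lp,.39,.18,.008,.01),(0,0,255)),(box(mp,.09,.06,.01,.07),(0,255,255))):
        cv2.polylines(vis,[np.round(cv2.convexHull(proj(b,P).astype(np.float32))).astype(np.int32)],True,c,1)
    cr=vis[150:310,230:470] if n=="top" else vis[130:310,200:440]
    cv2.imwrite(f"pics/fit_{n}.png",cv2.resize(cr,None,fx=3,fy=3))
a=np.load; 
E
```

```text
top lane [ 0.5686  0.0084 -1.8678] 0.013778916317342071 mod [ 0.6378  0.1413 -1.994 ] 0.10114702815432741 in lane [-147.3   27.3] -0.126
side lane [ 0.5642  0.0058 -1.8918] 0.10588708908499567 mod [ 0.6354  0.1402 -1.962 ] 0.05932585536328283 in lane [-150.    25.2] -0.07
```

View pics/fit_top.png

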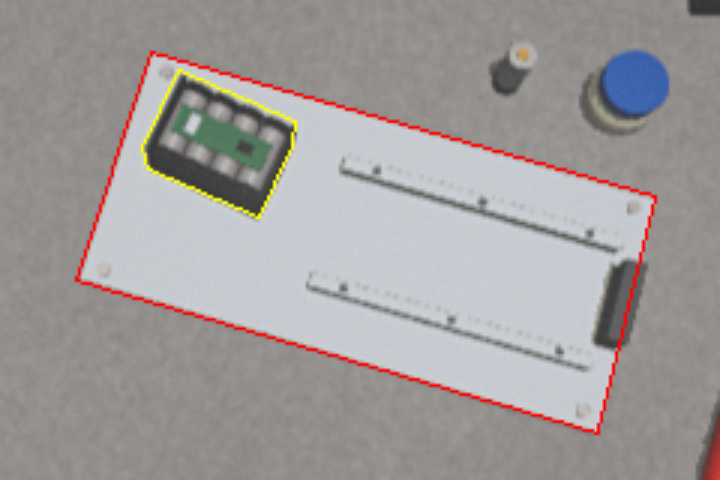

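View pics/fit_side.png

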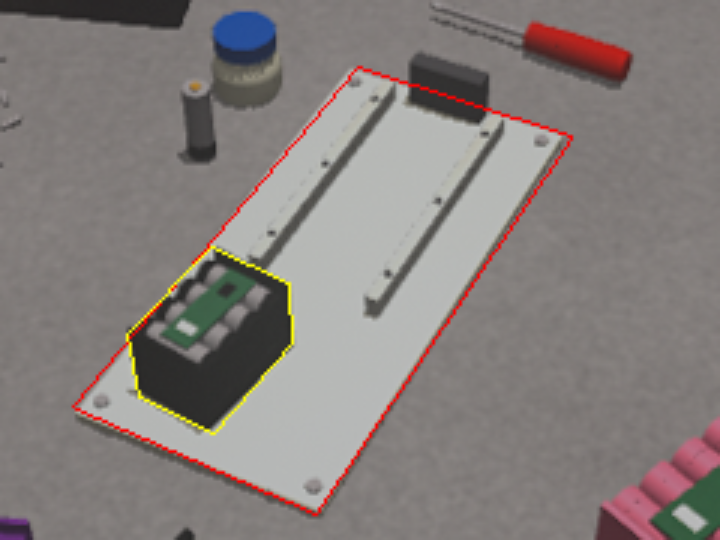

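Fits are good apart from the side view's lane, where the module hides a plate edge. I use the top-view lane (its rails agree, yaw −1.87). Module in lane: about (−148, +26) mm, yaw −0.11. Plan: first push its far side towards the robot with both fingers, which squares and centres it, then push from behind.

```bash
cat >> h.py <<'E'
LANE=np.array([.5686,.0084,-1.8695])
def goal(lx,ly,z,yawrel):
    """tool shift (mm)/turn to lane (lx,ly) mm, height z mm, tool-y yaw relative to lane x"""
    s=manip.read_state(); c,sn=np.cos(LANE[2]),np.sin(LANE[2])
    t=np.array([LANE[0]+(c*lx-sn*ly)/1e3,LANE[1]+(sn*lx+c*ly)/1e3,z/1e3])
    R=s["tcp_rot"]; d=R.T@(t-s["position"])*1e3
    ty=np.arctan2(R[1,1],R[0,1]); dt=(LANE[2]+yawrel-ty+np.pi)%(2*np.pi)-np.pi
    print("shift",d.round(1),"turn",round(-dt,3),"| now lane",(tolane(LANE,s["position"])*1e3).round(1),"z",round(s["position"][2]*1e3,1),"rel yaw",round((ty-LANE[2]+np.pi)%(2*np.pi)-np.pi,3),"F",s["force"].round(2),"gap",round(s["finger_gap"]*1e3,1),"t",round(s["time_s"],2),"axis z",R[:,2].round(3),"q",np.round(s["qpos"],2))
E
python3 -c "
from h import *
goal(-148,100,245,0)"
```

```text
shift [ 7.169e+02 -6.117e+02  3.000e-01] turn 0.521 | now lane [ 739.3 -217.7] z 245.3 rel yaw 0.521 F [ 0.33 -0.22  0.17] gap 85.4 t 1.1 axis z [-0.  0. -1.] q [ 1.25  0.33  0.04  1.47 -0.01  1.34 -0.06]
```

```bash
python3 -m crank '[{"translation":[38,-32,0],"turn":0.05,"jaw":0},{"translation":[76,-64,0],"turn":0.1,"jaw":0},{"translation":[114,-96,0],"turn":0.15,"jaw":0},{"translation":[152,-128,0],"turn":0.2,"jaw":0},{"translation":[190,-160,0],"turn":0.25,"jaw":0},{"translation":[228,-192,0],"turn":0.3,"jaw":0},{"translation":[266,-224,0],"turn":0.35,"jaw":0},{"translation":[304,-256,0],"turn":0.4,"jaw":0}]'; python3 -c "
from h import *
goal(-148,100,245,0)"
```

```text
time_s: 1.9
position: [0.3841, -0.3157, 0.2457]
tcp_rot: [[0.984, -0.179, 0.001], [-0.179, -0.984, -0.001], [0.001, 0.001, -1.0]]
force: [0.9, -0.6, 0.1]
finger_gap: 0.0427
shift [ 240.1 -487.1    0.6] turn 0.118 | now lane [364.1 -80.9] z 245.7 rel yaw 0.118 F [ 0.87 -0.61  0.06] gap 42.7 t 1.9 axis z [ 0.001 -0.001 -1.   ] q [ 0.82  0.03 -0.22  1.82  0.01  1.29 -1.16]
```

```bash
python3 -m crank '[{"translation":[20,-40,0],"turn":0.02,"jaw":0},{"translation":[40,-80,0],"turn":0.04,"jaw":0},{"translation":[60,-120,0],"turn":0.06,"jaw":0},{"translation":[80,-160,0],"turn":0.08,"jaw":0},{"translation":[100,-200,0],"turn":0.1,"jaw":0},{"translation":[120,-240,0],"turn":0.118,"jaw":0},{"translation":[140,-280,0],"turn":0.118,"jaw":0},{"translation":[160,-320,0],"turn":0.118,"jaw":0}]' | head -1; python3 -c "
from h import *
goal(-148,100,245,0)"
```

```text
time_s: 2.7
shift [  59.3 -173.8    0.8] turn -0.0 | now lane [25.8 40.7] z 245.9 rel yaw -0.0 F [ 0.46 -0.47 -0.21] gap 42.8 t 2.7 axis z [ 0.001 -0.001 -1.   ] q [ 0.38  0.27 -0.5   1.57  0.13  1.33 -2.  ]
```

```bash
python3 -m crank '[{"translation":[15,-43,0],"turn":0,"jaw":0},{"translation":[30,-87,0],"turn":0,"jaw":0},{"translation":[45,-130,0],"turn":0,"jaw":0},{"translation":[59,-174,0],"turn":0,"jaw":0},{"translation":[59,-174,0],"turn":0,"jaw":0},{"translation":[59,-174,0],"turn":0,"jaw":0}]' | head -1; python3 -c "
from h import *
goal(-148,105,46,0)"
```

```text
time_s: 3.3
shift [  5.8   1.6 198.9] turn 0.002 | now lane [-149.6   99.2] z 244.9 rel yaw 0.002 F [-0.12 -0.77 -0.04] gap 43.1 t 3.3 axis z [-0. -0. -1.] q [ 0.1   0.53 -0.52  1.25  0.26  1.43 -2.26]
```

```bash
python3 -m crank '[{"translation":[6,1,40],"turn":0,"jaw":0},{"translation":[6,1,80],"turn":0,"jaw":0},{"translation":[6,1,120],"turn":0,"jaw":0},{"translation":[6,1,160],"turn":0,"jaw":0},{"translation":[6,1,185],"turn":0,"jaw":0},{"translation":[6,1,199],"turn":0,"jaw":0},{"translation":[6,1,199],"turn":0,"jaw":0}]' | head -1; python3 - <<'E'
from h import *
goal(-148,41,46,0)
p,d=manip.capture("side");cv2.imwrite("pics/s1.png",cv2.resize(p[130:310,200:440],None,fx=3,fy=3)[:,:,::-1])
E
```

```text
time_s: 4.0
shift [-63.8  -1.5  -1.5] turn 0.001 | now lane [-146.6  104.8] z 44.3 rel yaw 0.001 F [-0.78 -0.2   0.8 ] gap 42.3 t 4.0 axis z [-0.003 -0.002 -1.   ] q [ 0.1   0.68 -0.48  1.44  0.33  1.11 -2.31]
```

View pics/s1.png

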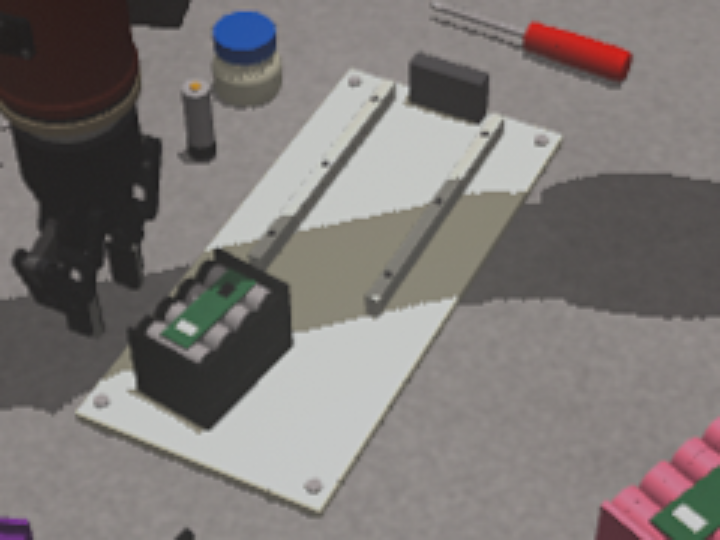

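The fingers stand beyond the module's far side (about 90,310), clear of everything. I'll push towards the robot in small steps.

```bash
python3 -m crank '[{"translation":[-8,-1,-1],"turn":0,"jaw":0},{"translation":[-14,-1,-1],"turn":0,"jaw":0},{"translation":[-18,-1,-1],"turn":0,"jaw":0},{"translation":[-22,-1,-1],"turn":0,"jaw":0},{"translation":[-26,-1,-1],"turn":0,"jaw":0},{"translation":[-30,-1,-1],"turn":0,"jaw":0},{"translation":[-34,-1,-1],"turn":0,"jaw":0},{"translation":[-38,-1,-1],"turn":0,"jaw":0}]' | egrep "time|force"; python3 - <<'E'
from h import *
goal(-148,41,46,0)
E
python3 -m crank '[{"translation":[-4,0,0],"turn":0,"jaw":0},{"translation":[-8,0,0],"turn":0,"jaw":0},{"translation":[-12,0,0],"turn":0,"jaw":0},{"translation":[-15,0,0],"turn":0,"jaw":0},{"translation":[-18,0,0],"turn":0,"jaw":0}]' | egrep "time|force"; python3 - <<'E'
from h import *
goal(-148,41,46,0)
p,d=manip.capture("side");cv2.imwrite("pics/s2.png",cv2.resize(p[130:310,200:440],None,fx=3,fy=3)[:,:,::-1])
P=manip.camera_params("side");W=pts(d,P)
for r in manip.trace("side","module"):
    m=r["mask"]&(d>0)
    if np.hypot(*(np.median(W[m][:,:2],0)-[.62,.15]))<.06:
        mp,c=fit([r["mask"]],[P],np.array([.62,.145,LANE[2]]),.09,.06,.01,.07)
        print(mp.round(4),c,(tolane(LANE,mp)*1e3).round(1),(mp[2]-LANE[2]).round(3))
E
```

```text
time_s: 4.85
force: [3.5, 0.0, -1.0]
shift [-26.9   0.7   1.4] turn 0.001 | now lane [-148.7   67.9] z 47.4 rel yaw 0.001 F [ 3.5   0.01 -1.01] gap 42.5 t 4.85 axis z [ 0.001 -0.001 -1.   ] q [ 0.1   0.62 -0.49  1.53  0.32  1.07 -2.34]
time_s: 5.35
force: [4.3, -0.7, -0.7]
shift [-9.2  0.6  1.7] turn 0.0 | now lane [-148.6   50.2] z 47.7 rel yaw 0.0 F [ 4.35 -0.71 -0.71] gap 42.5 t 5.35 axis z [ 0.002 -0.001 -1.   ] q [ 0.1   0.59 -0.5   1.58  0.32  1.05 -2.36]
[ 0.6189  0.1418 -1.8634] 0.04814340588988475 [-142.3    8.8] 0.006
```

View pics/s2.png

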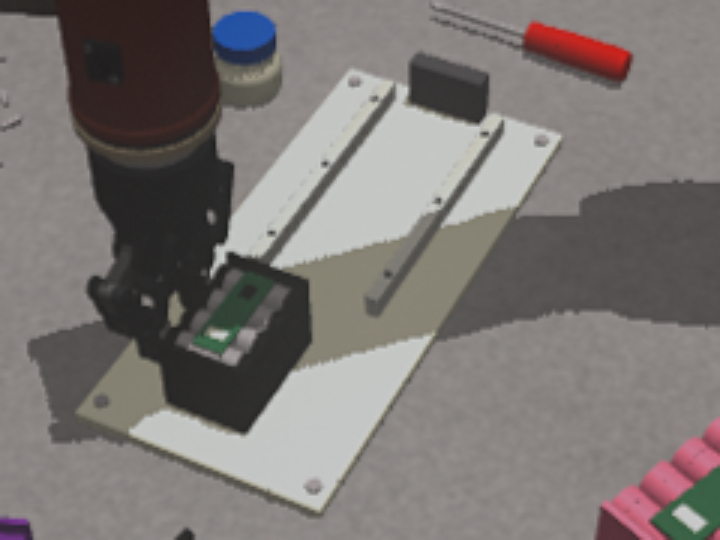

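The module is square now, at y about +9 mm. I'll push 9 mm more, then back off and measure in both views.

```bash
python3 -m crank '[{"translation":[-4,0,0],"turn":0,"jaw":0},{"translation":[-7,0,0],"turn":0,"jaw":0},{"translation":[-9,0,0],"turn":0,"jaw":0},{"translation":[-9,0,0],"turn":0,"jaw":0}]' | egrep "time|force"; python3 -c "
from h import *
goal(-148,41,46,0)"
python3 -m crank '[{"translation":[15,0,0],"turn":0,"jaw":0},{"translation":[45,0,0],"turn":0,"jaw":0},{"translation":[80,0,-30],"turn":0,"jaw":0},{"translation":[80,0,-75],"turn":0,"jaw":0},{"translation":[80,0,-120],"turn":0,"jaw":0},{"translation":[80,0,-120],"turn":0,"jaw":0}]' | egrep "time|force"; python3 - <<'E'
from h import *
for n in["top","side"]:
    p,d=manip.capture(n);cv2.imwrite(f"pics/{n}3.png",p[:,:,::-1])
    P=manip.camera_params(n);W=pts(d,P)
    for r in manip.trace(n,"module"):
        m=r["mask"]&(d>0)
        if np.hypot(*(np.median(W[m][:,:2],0)-[.61,.15]))<.06:
            mp,c=fit([r["mask"]],[P],np.array([.61,.145,LANE[2]]),.09,.06,.01,.07)
            print(n,round(r["p"],2),mp.round(4),c,(tolane(LANE,mp)*1e3).round(1),(mp[2]-LANE[2]).round(3))
goal(-220,0,180,1.5708);goal(-220,0,180,-1.5708)
E
```

```text
time_s: 5.85
force: [2.9, -1.0, 0.6]
shift [0.4 0.2 1.5] turn 0.001 | now lane [-148.2   40.6] z 47.5 rel yaw 0.001 F [ 2.87 -1.04  0.64] gap 42.6 t 5.85 axis z [ 0.001 -0.001 -1.   ] q [ 0.1   0.58 -0.51  1.6   0.31  1.04 -2.37]
time_s: 6.45
force: [-0.1, 0.2, -0.1]
top 0.79 [ 0.6114  0.1443 -1.8631] 0.06796894776812079 [-142.5    0.9] 0.006
side 0.97 [ 0.6103  0.143  -1.8658] 0.032215647600262964 [-140.9    0.3] 0.004
shift [-119.2  -72.   -14. ] turn -1.57 | now lane [-148.1  119.3] z 165.9 rel yaw 0.001 F [ 0.66  0.31 -0.34] gap 42.7 t 6.65 axis z [-0.002 -0.002 -1.   ] q [ 0.1   0.6  -0.5   1.29  0.29  1.32 -2.26]
shift [-119.2  -72.   -14. ] turn 1.572 | now lane [-148.1  119.3] z 165.9 rel yaw 0.001 F [ 0.66  0.31 -0.34] gap 42.7 t 6.65 axis z [-0.002 -0.002 -1.   ] q [ 0.1   0.6  -0.5   1.29  0.29  1.32 -2.26]
```

View pics/top3.png

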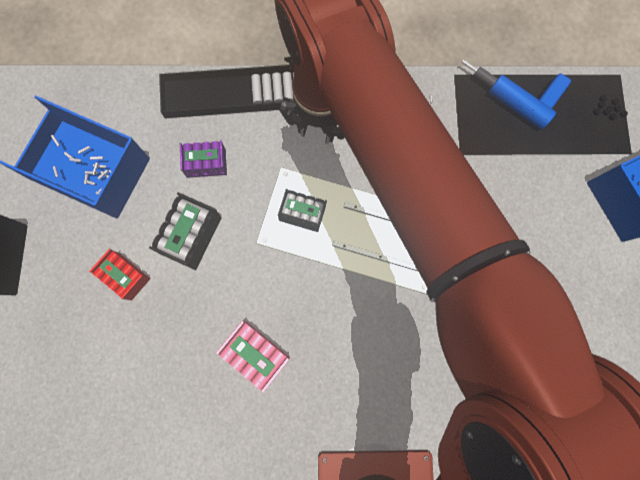

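The module is at lane (−142, +0.6) mm, yaw about +0.005, and both cameras agree. Now I go behind it with the tool turned −π/2 and the jaws slightly narrower.

```bash
python3 -m crank '[{"translation":[-10,-20,-10],"turn":-0.14,"jaw":-0.4},{"translation":[-25,-40,-14],"turn":-0.28,"jaw":-0.4},{"translation":[-45,-60,-14],"turn":-0.42,"jaw":-0.4},{"translation":[-65,-82,-14],"turn":-0.56,"jaw":-0.4},{"translation":[-85,-82,-14],"turn":-0.7,"jaw":-0.4},{"translation":[-105,-82,-14],"turn":-0.84,"jaw":-0.4},{"translation":[-119,-82,-14],"turn":-0.98,"jaw":-0.4},{"translation":[-119,-82,-14],"turn":-1.12,"jaw":-0.4}]' | egrep "time|force"; python3 -c "
from h import *
goal(-232,0.6,180,1.5708)"
```

```text
time_s: 7.45
force: [0.1, -0.0, 0.2]
shift [ 3.   2.6 -1.6] turn -0.441 | now lane [-230.4   -3. ] z 178.4 rel yaw 1.13 F [ 0.1  -0.03  0.23] gap 25.8 t 7.45 axis z [-0.006 -0.003 -1.   ] q [ 0.13  0.54 -0.77  1.45  0.38  1.31 -1.41]
```

```bash
python3 -m crank '[{"translation":[3,3,0],"turn":-0.14,"jaw":-0.4},{"translation":[3,3,0],"turn":-0.28,"jaw":-0.4},{"translation":[3,3,0],"turn":-0.42,"jaw":-0.4},{"translation":[3,3,0],"turn":-0.441,"jaw":-0.4},{"translation":[3,3,0],"turn":-0.441,"jaw":-0.4}]' | egrep "time|force"; python3 -c "
from h import *
goal(-232,0.6,48,1.5708)"
```

```text
time_s: 7.95
force: [-0.1, -0.2, -0.2]
shift [  1.3   1.1 129. ] turn -0.002 | now lane [-231.3    0.4] z 177.0 rel yaw 1.568 F [-0.09 -0.24 -0.2 ] gap 25.6 t 7.95 axis z [-0.008 -0.003 -1.   ] q [ 0.17  0.57 -0.85  1.43  0.43  1.33 -1.  ]
```

```bash
python3 -m crank '[{"translation":[0,0,35],"turn":0,"jaw":-0.4},{"translation":[0,0,70],"turn":0,"jaw":-0.4},{"translation":[0,0,100],"turn":0,"jaw":-0.4},{"translation":[1,1,120],"turn":0,"jaw":-0.4},{"translation":[1,1,129],"turn":0,"jaw":-0.4},{"translation":[1,1,129],"turn":0,"jaw":-0.4}]' | egrep "time|force"; python3 - <<'E'
from h import *
goal(-190,0.5,47,1.5708)
p,d=manip.capture("side");cv2.imwrite("pics/s4.png",cv2.resize(p[130:310,200:440],None,fx=3,fy=3)[:,:,::-1])
E
```

```text
time_s: 8.55
force: [-0.0, -0.2, 0.6]
shift [-41.6   0.5   0.4] turn -0.003 | now lane [-2.316e+02  1.000e-01] z 47.2 rel yaw 1.568 F [-0.02 -0.19  0.64] gap 25.7 t 8.55 axis z [-0.01  -0.003 -1.   ] q [ 0.14  0.69 -0.79  1.55  0.52  1.13 -1.06]
```

View pics/s4.png

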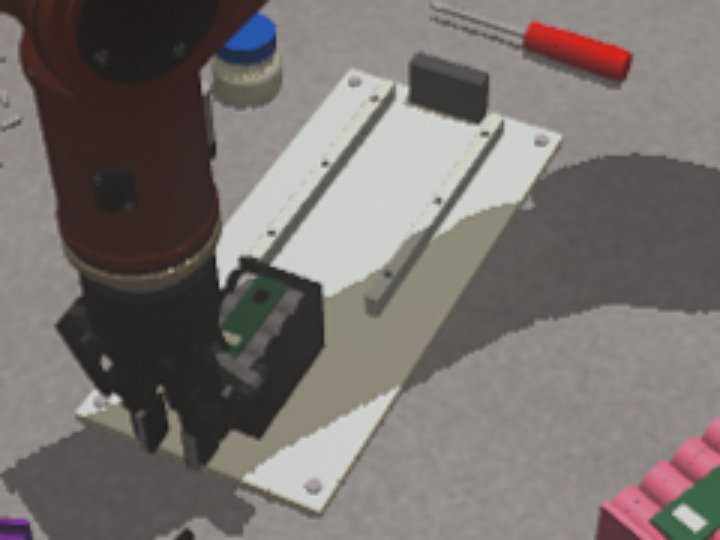

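The fingers are behind the module, clear of the plate and centred. I start the push in small steps and check before entering the lane.

```bash
python3 -m crank '[{"translation":[-10,0,0],"turn":0,"jaw":-0.4},{"translation":[-20,0,0],"turn":0,"jaw":-0.4},{"translation":[-25,0,0],"turn":0,"jaw":-0.4},{"translation":[-29,0,0],"turn":0,"jaw":-0.4},{"translation":[-33,0,0],"turn":0,"jaw":-0.4},{"translation":[-37,0,0],"turn":0,"jaw":-0.4},{"translation":[-41,0,0],"turn":0,"jaw":-0.4},{"translation":[-45,0,0],"turn":0,"jaw":-0.4}]' | egrep "time|force"; 
python3 -m crank '[{"translation":[-4,0,0],"turn":0,"jaw":-0.4},{"translation":[-9,0,0],"turn":0,"jaw":-0.4},{"translation":[-14,0,0],"turn":0,"jaw":-0.4},{"translation":[-19,0,0],"turn":0,"jaw":-0.4},{"translation":[-24,0,0],"turn":0,"jaw":-0.4},{"translation":[-28,0,0],"turn":0,"jaw":-0.4},{"translation":[-28,0,0],"turn":0,"jaw":-0.4}]' | egrep "time|force"; cat >> h.py <<'E'
def look(tag,gx,gy=0.):
    g=LANE[:2]+np.array([np.cos(LANE[2])*gx-np.sin(LANE[2])*gy,np.sin(LANE[2])*gx+np.cos(LANE[2])*gy])/1e3
    for n in["top","side"]:
        p,d=manip.capture(n);cv2.imwrite(f"pics/{n}{tag}.png",cv2.resize(p[150:310,230:470] if n=="top" else p[100:310,200:440],None,fx=3,fy=3)[:,:,::-1][:600])
        P=manip.camera_params(n);W=pts(d,P)
        for r in manip.trace(n,"module"):
            m=r["mask"]&(d>0)
            if m.any() and np.hypot(*(np.median(W[m][:,:2],0)-g))<.06:
                mp,c=fit([r["mask"]],[P],np.array([*g,LANE[2]]),.09,.06,.01,.07)
                print(n,round(r["p"],2),m.sum(),"cost",round(c,3),(tolane(LANE,mp)*1e3).round(1),(mp[2]-LANE[2]).round(3))
E
python3 -c "
from h import *
goal(49,0,47,1.5708)
look('5',-103)"
```

```text
time_s: 9.4
force: [0.8, 4.3, 0.2]
time_s: 10.1
force: [0.1, 0.4, 0.0]
shift [-207.6    0.3    2.9] turn -0.003 | now lane [-158.7    0.3] z 49.0 rel yaw 1.568 F [0.11 0.43 0.01] gap 25.2 t 10.1 axis z [-0.008 -0.002 -1.   ] q [ 0.28  0.62 -0.81  1.66  0.49  1.09 -0.98]
side 0.59 969 cost 0.527 [-102.6   -2.9] 0.085
```

View pics/side5.png

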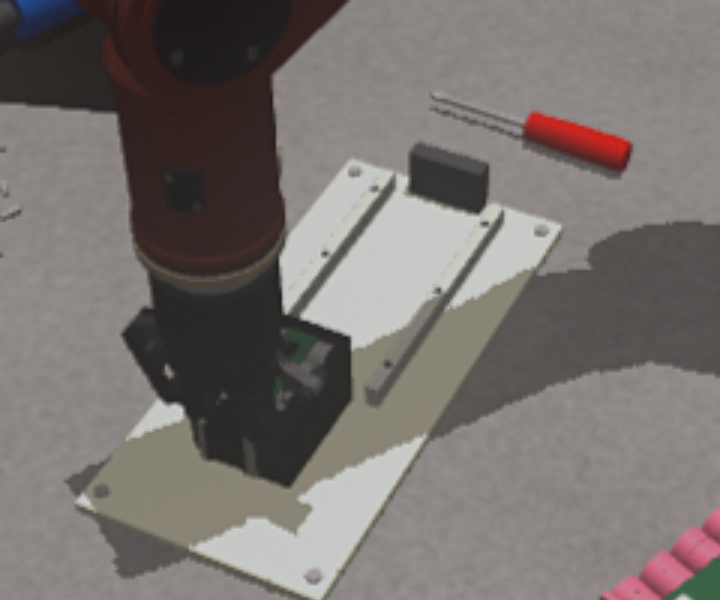

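View pics/top5.png

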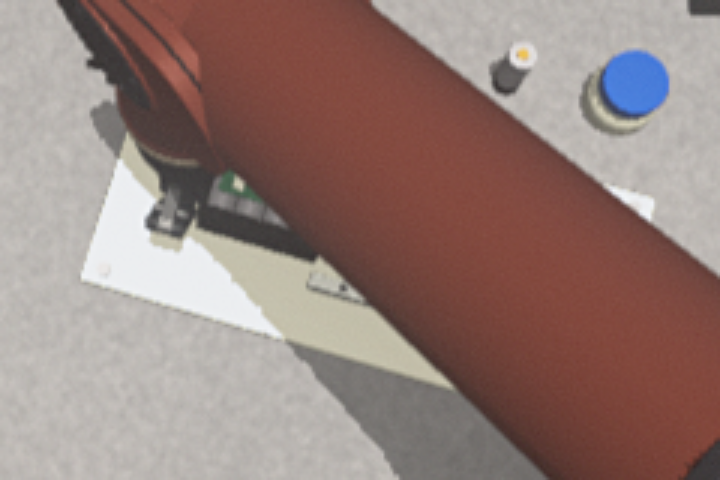

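The module is heavily hidden in both views, so I measure its visible near side from the depth image instead.

```bash
cat >> h.py <<'E'
def nearface(gx):
    c,s=np.cos(LANE[2]),np.sin(LANE[2])
    for n in["side","top"]:
        p,d=manip.capture(n);P=manip.camera_params(n);W=pts(d,P)
        D=W[...,:2]-LANE[:2]; X=(c*D[...,0]+s*D[...,1])*1e3; Y=(-s*D[...,0]+c*D[...,1])*1e3; Z=W[...,2]*1e3
        m=(d>0)&(p.max(2)<90)&(Z>33)&(Z<60)&(abs(Y+30)<9)&(abs(X-gx)<42)
        if m.sum()>30:
            vx,vy,x0,y0=cv2.fitLine(np.c_[X[m],Y[m]].astype(np.float32),cv2.DIST_HUBER,0,.01,.01).ravel()
            print(n,"near face n",m.sum(),"x",np.percentile(X[m],[1,99]).round(0),"y at centre",round(float(y0+vy/vx*(gx-x0)),1),"slope",round(float(vy/vx),3))
        m=(d>0)&(p.max(2)<90)&(Z>33)&(Z<68)&(abs(Y)<45)&(abs(X-gx-45)<25)
        if m.sum()>20: print(n,"front x max",np.percentile(X[m],[90,99]).round(1))
E
python3 -c "
from h import *
nearface(-103)"
```

```text
side near face n 189 x [-145.  -62.] y at centre -29.7 slope -0.001
side front x max [-59.1 -56.7]
top near face n 105 x [-144.  -62.] y at centre -29.1 slope -0.005
top front x max [-63.3 -59. ]
```

The near face sits at y ≈ −29.5 with slope ≈ 0: centred and square with the front at the lane mouth. I go on pushing.

```bash
python3 -m crank '[{"translation":[-3,0,1],"turn":0,"jaw":-0.4},{"translation":[-8,0,1],"turn":0,"jaw":-0.4},{"translation":[-13,0,2],"turn":0,"jaw":-0.4},{"translation":[-18,0,2],"turn":0,"jaw":-0.4},{"translation":[-23,0,2],"turn":0,"jaw":-0.4},{"translation":[-28,0,2],"turn":0,"jaw":-0.4},{"translation":[-33,0,2],"turn":0,"jaw":-0.4},{"translation":[-37,0,2],"turn":0,"jaw":-0.4}]' | egrep "time|force"; 
python3 -c "
from h import *
goal(49,0,48,1.5708)
nearface(-65)"
```

```text
time_s: 11.2
force: [2.2, 7.6, 3.8]
shift [-174.5   -0.2    0.5] turn -0.001 | now lane [-125.5    0.3] z 48.6 rel yaw 1.57 F [2.2  7.65 3.75] gap 25.5 t 11.2 axis z [-0.004  0.002 -1.   ] q [ 0.35  0.59 -0.82  1.71  0.48  1.06 -0.93]
side near face n 167 x [-106.  -26.] y at centre -29.4 slope 0.003
side front x max [-26.8 -23. ]
top near face n 106 x [-106.  -27.] y at centre -28.8 slope -0.001
top front x max [-30.6 -26. ]
```

```bash
python3 -m crank '[{"translation":[-3,0,0],"turn":0,"jaw":-0.4},{"translation":[-8,0,0],"turn":0,"jaw":-0.4},{"translation":[-13,0,0],"turn":0,"jaw":-0.4},{"translation":[-18,0,0],"turn":0,"jaw":-0.4},{"translation":[-23,0,0],"turn":0,"jaw":-0.4},{"translation":[-28,0,0],"turn":0,"jaw":-0.4},{"translation":[-33,0,0],"turn":0,"jaw":-0.4},{"translation":[-38,0,0],"turn":0,"jaw":-0.4}]' | egrep "time|force"; 
python3 -c "
from h import *
goal(49,0,48,1.5708)
nearface(-32)"
```

```text
time_s: 12.1
force: [1.7, 4.5, -0.2]
shift [-135.3   -0.2    0.5] turn -0.001 | now lane [-86.3   0.4] z 48.5 rel yaw 1.57 F [ 1.74  4.54 -0.19] gap 25.7 t 12.1 axis z [-0.005  0.001 -1.   ] q [ 0.42  0.56 -0.82  1.75  0.46  1.04 -0.87]
side near face n 152 x [-73.   8.] y at centre -29.3 slope -0.001
side front x max [13.5 15.8]
top near face n 110 x [-71.   9.] y at centre -28.9 slope -0.004
top front x max [11.  13.8]
```

```bash
python3 -m crank '[{"translation":[-4,0,0],"turn":0,"jaw":-0.4},{"translation":[-9,0,0],"turn":0,"jaw":-0.4},{"translation":[-14,0,0],"turn":0,"jaw":-0.4},{"translation":[-19,0,0],"turn":0,"jaw":-0.4},{"translation":[-24,0,0],"turn":0,"jaw":-0.4},{"translation":[-29,0,0],"turn":0,"jaw":-0.4},{"translation":[-34,0,0],"turn":0,"jaw":-0.4},{"translation":[-39,0,0],"turn":0,"jaw":-0.4}]' | egrep "time|force"; 
python3 -m crank '[{"translation":[-4,0,0],"turn":0,"jaw":-0.4},{"translation":[-9,0,0],"turn":0,"jaw":-0.4},{"translation":[-14,0,0],"turn":0,"jaw":-0.4},{"translation":[-19,0,0],"turn":0,"jaw":-0.4},{"translation":[-24,0,0],"turn":0,"jaw":-0.4},{"translation":[-29,0,0],"turn":0,"jaw":-0.4},{"translation":[-34,0,0],"turn":0,"jaw":-0.4},{"translation":[-39,0,0],"turn":0,"jaw":-0.4}]' | egrep "time|force"; 
python3 -c "
from h import *
goal(49,0,48,1.5708)
nearface(46)"
```

```text
time_s: 13.0
force: [1.7, 3.3, 0.2]
time_s: 13.8
force: [1.1, 3.8, -1.8]
shift [-55.4  -0.1   0.5] turn -0.002 | now lane [-6.4  0.3] z 48.4 rel yaw 1.568 F [ 1.1   3.81 -1.78] gap 26.0 t 13.8 axis z [-0.005  0.    -1.   ] q [ 0.57  0.5  -0.83  1.83  0.43  1.01 -0.74]
side near face n 150 x [ 4. 86.] y at centre -29.5 slope -0.013
side front x max [92.4 95.1]
top near face n 104 x [13. 87.] y at centre -29.0 slope -0.006
top front x max [90.5 92.5]
```

```bash
python3 -m crank '[{"translation":[-4,0,0],"turn":0,"jaw":-0.4},{"translation":[-9,0,0],"turn":0,"jaw":-0.4},{"translation":[-14,0,0],"turn":0,"jaw":-0.4},{"translation":[-19,0,0],"turn":0,"jaw":-0.4},{"translation":[-24,0,0],"turn":0,"jaw":-0.4},{"translation":[-29,0,0],"turn":0,"jaw":-0.4},{"translation":[-34,0,0],"turn":0,"jaw":-0.4},{"translation":[-38,0,0],"turn":0,"jaw":-0.4}]' | egrep "time|force"; 
python3 -c "
from h import *
goal(49,0,48,1.5708)
nearface(88)"
```

```text
time_s: 14.7
force: [0.6, 2.5, -1.6]
shift [-15.9  -0.1   0.5] turn -0.004 | now lane [33.1  0.2] z 48.4 rel yaw 1.567 F [ 0.56  2.48 -1.57] gap 25.6 t 14.7 axis z [-0.006 -0.001 -1.   ] q [ 0.65  0.48 -0.83  1.85  0.42  1.   -0.67]
side near face n 139 x [ 46. 129.] y at centre -29.7 slope -0.005
side front x max [154.4 157.8]
top near face n 101 x [ 56. 130.] y at centre -29.4 slope -0.002
top front x max [151.1 156.4]
```

```bash
python3 -m crank '[{"translation":[-3,0,0],"turn":0,"jaw":-0.4},{"translation":[-6,0,0],"turn":0,"jaw":-0.4},{"translation":[-8,0,0],"turn":0,"jaw":-0.4},{"translation":[-10,0,0],"turn":0,"jaw":-0.4},{"translation":[-11,0,0],"turn":0,"jaw":-0.4}]' | egrep "time|force"; 
python3 -c "
from h import *
goal(49,0,48,1.5708)"
python3 -m crank '[{"translation":[-1,0,0],"turn":0,"jaw":-0.4},{"translation":[-2,0,0],"turn":0,"jaw":-0.4}]' | egrep "time|force"; 
python3 -c "
from h import *
goal(49,0,48,1.5708)"
```

```text
time_s: 15.3
force: [1.0, 4.4, -1.4]
shift [-4.2 -0.3  0.5] turn -0.005 | now lane [44.8  0.3] z 48.5 rel yaw 1.566 F [ 1.04  4.45 -1.37] gap 25.5 t 15.3 axis z [-0.006 -0.002 -1.   ] q [ 0.67  0.47 -0.83  1.86  0.41  1.   -0.64]
time_s: 15.5
force: [1.4, 2.8, -2.0]
shift [-2.2 -0.2  0.5] turn -0.005 | now lane [46.8  0.2] z 48.5 rel yaw 1.566 F [ 1.39  2.82 -1.95] gap 25.8 t 15.5 axis z [-0.006 -0.002 -1.   ] q [ 0.67  0.47 -0.83  1.86  0.41  1.   -0.64]
```

```bash
for i in 1 2 3; do :; done; python3 -m crank '[{"translation":[-1,0,0],"turn":0,"jaw":-0.4}]' | egrep "time|force"; 
python3 -m crank '[{"translation":[-1,0,0],"turn":0,"jaw":-0.4}]' | egrep "time|force";
python3 -c "
from h import *
goal(49,0,48,1.5708)"
```

```text
time_s: 15.6
force: [0.9, 3.4, -2.4]
time_s: 15.7
force: [0.3, 3.2, -2.1]
shift [-0.2 -0.2  0.5] turn -0.004 | now lane [48.8  0.2] z 48.5 rel yaw 1.566 F [ 0.28  3.19 -2.09] gap 25.5 t 15.7 axis z [-0.006 -0.002 -1.   ] q [ 0.68  0.47 -0.83  1.86  0.41  1.   -0.64]
```

```bash
python3 -m crank '[{"translation":[-1,0,0],"turn":0,"jaw":-0.4}]' | egrep "time|force"; python3 -c "
from h import *
goal(49,0,48,1.5708)
nearface(104)
p,d=manip.capture('side');cv2.imwrite('pics/s6.png',cv2.resize(p[100:310,200:440],None,fx=3,fy=3)[:,:,::-1][:600])"
```

```text
time_s: 15.8
force: [1.9, 2.5, -1.1]
shift [ 0.8 -0.2  0.5] turn -0.004 | now lane [49.8  0.2] z 48.5 rel yaw 1.567 F [ 1.91  2.54 -1.08] gap 25.4 t 15.8 axis z [-0.006 -0.002 -1.   ] q [ 0.68  0.47 -0.83  1.86  0.41  1.   -0.63]
side near face n 131 x [ 62. 145.] y at centre -29.7 slope -0.01
side front x max [161.3 165.3]
top near face n 99 x [ 69. 145.] y at centre -29.4 slope -0.011
top front x max [155.3 164.3]
```

View pics/s6.png

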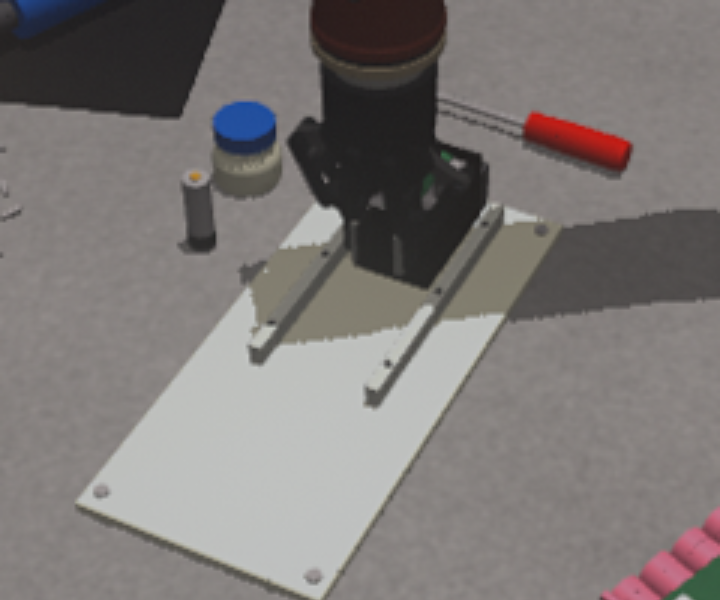

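The module is nearly home and centred between the rails. I keep to single 1 mm steps until the force rises.

```bash
python3 -m crank '[{"translation":[-1,0,0],"turn":0,"jaw":-0.4}]' | egrep "time|force"; python3 -c "
from h import *
goal(49,0,48,1.5708)"; python3 -m crank '[{"translation":[-1,0,0],"turn":0,"jaw":-0.4}]' | egrep "time|force"; python3 -c "
from h import *
goal(49,0,48,1.5708)"
```

```text
time_s: 16.05
force: [1.4, 7.6, -2.2]
shift [ 1.5 -0.1  0.5] turn -0.004 | now lane [50.5  0.1] z 48.5 rel yaw 1.567 F [ 1.4   7.62 -2.15] gap 25.5 t 16.05 axis z [-0.006 -0.001 -1.   ] q [ 0.68  0.47 -0.83  1.86  0.41  0.99 -0.63]
time_s: 16.15
force: [2.5, 6.9, -2.4]
shift [1.5 0.  0.6] turn -0.003 | now lane [50.5 -0. ] z 48.6 rel yaw 1.567 F [ 2.47  6.88 -2.41] gap 25.3 t 16.15 axis z [-0.006  0.    -1.   ] q [ 0.68  0.47 -0.83  1.86  0.41  0.99 -0.63]
```

It stopped moving at 50.5 while the force rose. One more millimetre confirms it.

```bash
python3 -m crank '[{"translation":[-2,0,0],"turn":0,"jaw":-0.4}]' | egrep "time|force"; python3 -c "
from h import *
goal(49,0,48,1.5708)"
```

```text
time_s: 16.25
force: [4.4, 10.2, -3.2]
shift [1.6 0.2 0.7] turn -0.002 | now lane [50.6 -0.2] z 48.7 rel yaw 1.569 F [ 4.37 10.23 -3.18] gap 25.5 t 16.25 axis z [-0.005  0.002 -1.   ] q [ 0.68  0.47 -0.83  1.87  0.41  0.99 -0.63]
```

The module is against the stop: force up to 11 N with no motion. I back off straight, rise, and look.

```bash
python3 -m crank '[{"translation":[4,0,0],"turn":0,"jaw":-0.4},{"translation":[15,0,0],"turn":0,"jaw":-0.4},{"translation":[40,0,0],"turn":0,"jaw":-0.4},{"translation":[75,0,-15],"turn":0,"jaw":-0.4},{"translation":[115,0,-40],"turn":0,"jaw":-0.4},{"translation":[155,0,-65],"turn":0,"jaw":-0.4},{"translation":[195,0,-90],"turn":0,"jaw":-0.4},{"translation":[230,0,-115],"turn":0,"jaw":-0.4}]' | egrep "time|force"; python3 -m crank '[{"translation":[20,0,-30],"turn":0,"jaw":-0.4},{"translation":[50,0,-60],"turn":0,"jaw":-0.4},{"translation":[50,0,-60],"turn":0,"jaw":-0.4},{"translation":[50,0,-60],"turn":0,"jaw":-0.4}]' | egrep "time|force"; python3 -c "
from h import *
goal(49,0,48,1.5708)
look('7',105)
nearface(105)"
```

```text
time_s: 17.05
force: [0.5, 0.4, 0.5]
time_s: 17.45
force: [-0.7, -1.6, -0.5]
shift [-281.4    0.5  177.2] turn -0.0 | now lane [-232.4    0.3] z 225.3 rel yaw 1.57 F [-0.75 -1.62 -0.5 ] gap 25.4 t 17.45 axis z [-0.004  0.002 -1.   ] q [ 0.18  0.55 -0.88  1.38  0.41  1.41 -0.98]
side 0.88 1571 cost 0.046 [ 1.079e+02 -1.000e-01] 0.01
side near face n 151 x [ 64. 146.] y at centre -29.8 slope -0.002
side front x max [155.6 166.9]
```

View pics/side7.png

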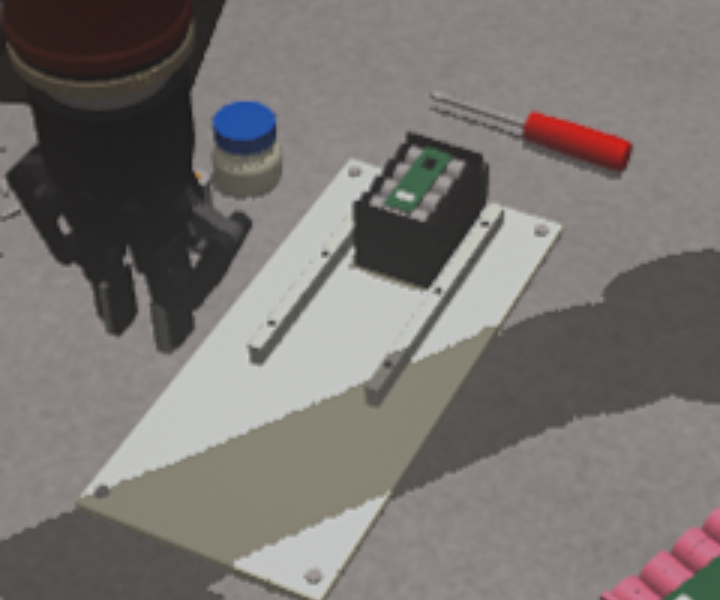

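View pics/top7.png

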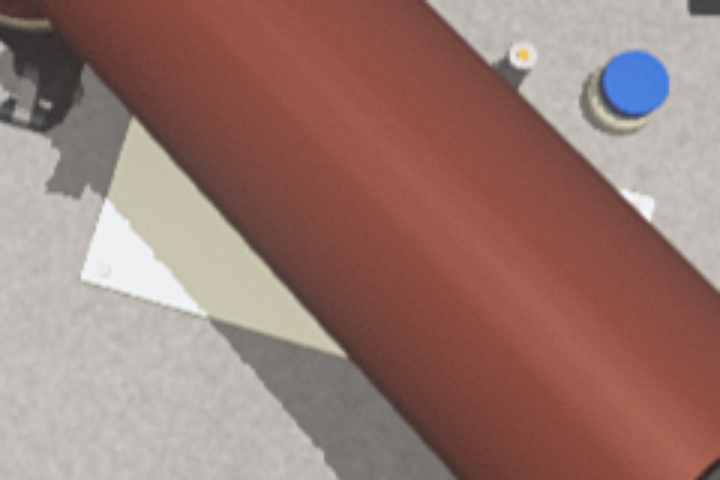

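The side view shows the module flush with the end stop: x reads 108 (home is 105, and this view's earlier bias was about +2), y ≈ 0, yaw 0.01. The bystanders are unmoved and the gripper is clear.

```bash
python3 -c "
from rig import manip
print(manip.close_job())"
```

```text
the job is handed in; nothing more can be done
None
```

The battery module is home against the end stop and the job is handed in; no verdict was reported. With both fingers I pushed its far side towards the robot to square and centre it. Then I pushed it from behind down the lane in small steps, with the fingertips above rail height.

**At the stop:** The module stopped moving as the push force rose to about 11 N. I then backed the gripper off straight and clear.

**Last checks (side camera):**

| | Measured | Target |
|---|---|---|
| x | 108 mm | 105 mm (home) |
| y | about 0 mm | within 10 mm of the centre line |
| Yaw | 0.01 rad or less | below 0.15 rad |

- **The x reading:** 108 mm is 3 mm past what is possible. I put that down to calibration, because the finger position also read slightly over (106.5 mm).
- **Rails:** The module kept about 10 mm from both all the way. Contact with them was not measured separately.
- **Bystanders:** The jar and screwdriver looked unmoved in the last side picture and the cell in the last top picture. I judged this by eye and did not measure their positions again.
- **Not confirmed:** In the last top view the arm hid the module, so the side camera alone supports the final position.

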